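# Reverse a row of sample bottles from the carrier into the bench rack

### The arm

A 7-joint arm with a two-finger parallel gripper is mounted at the origin on a cart in front of the work surface, level with it; the furniture and walls round the work are solid. World frame = base frame: x ahead of the robot, y to its left, z up, the work surface at z = 0. Lengths are in m, angles in rad, forces in N, time in s.
With the tool pointing down it reaches from about 0.35 to 0.9 m from the base axis. Payload 19.9 kg.
Tool frame: the origin (TCP) lies at the very end of the fingers, on their centre line; the grasp point (between the pads) lies 19 mm behind it; x points along the fingers, y is the direction in which the jaws open and shut, and the axes are right-handed (so a half turn about x gives the same grasp; the last joint's range is limited). The gripper opens to 94 mm and grips with 3 to 60 N. Pads are 16 mm wide; open, the fingers measure 119 mm over their backs; the gripper's body (75 mm by 177 mm) begins 78 mm behind the grasp point.
Start: joints at [-1.222, 0.417, -0.01, 1.614, 0.005, 1.111, -0.053], TCP at [0.237, 0.578, 0.205] pointing down, gripper open.
Joint ranges: [-2.81, 2.81], [-0.39, 2.02], [-1.27, 1.25], [0.06, 2.57], [-1.19, 4.33], [0.19, 2], [-2.82, 2.82]. Speed limits (rad/s): [1.89, 1.89, 2.39, 2.39, 3.01, 3.01, 3.01].

### API

Orientations are given as a unit quaternion [x, y, z, w].
In Python, from cell import status, imaging, workorder gives the robot as it stands.
- The arm moves only by the tool jog_arm, never from a script. Its argument "steps" is a list of rows, each a list of 5 numbers: the finger opening in cm, from 0 to 9.4, then the shift along the tool's x, y, z in cm, then the turn about the tool's x in degrees. In form: [[jaw, dx, dy, dz, turn], ...]. A call has 1 to 8 rows; each row is the pose to reach, as a shift and turn from the pose commanded when the call began, along the tool's axes at that moment; what a row does not reach only later rows make up. A row lasts 1/12 s, in which the tool goes at most 41.7 mm and 7.16 degrees, less where a joint would pass 70% of its speed; a pose out of reach is approached as far as the arm can. A call with a gripper value outside its range is refused whole. The fingers move at their own pace and stop on an object; the grip force is fixed at half the most. Time passes only in rows, so rows that repeat a pose let the fingers close. It gives the time, the measured TCP pose, the force and the opening at its end, in the units of the state.
- status.get_obs(): the state, without advancing time (a new reading comes with each control period).
- imaging.snapshot(name): name is "scene" or "top"; returns the picture (384x512x3 uint8, red, green, blue); there is no depth.
- imaging.get_calibration(name): a dict with "camera_matrix" (3x3 intrinsics, pixels), "world_from_camera" (4x4, takes a point from camera to world coordinates). Camera axes: x right, y up, looking along -z (the intrinsics and any distortion apply to the point x, -y, -z); pixel columns grow to the right and rows downward; lengths in m; the calibration is good to about 2 mm. A picture is of the moment at which its call begins. get_calibration takes no time and is no camera call.
- workorder.hand_in(): hands the job in, once; it reports no verdict.
The state is a dict: "t": time; "joint_pos": joint angles; "qvel": joint speeds; "tau": joint torques, N m; "eef_pos": TCP position; "eef_rot": TCP orientation; "contact_force": force on the tool from outside, world axes, zero at the start; "moment": the same for the moment, N m; "opening": finger opening in m.
Only numpy, scipy, OpenCV 4.12 (cv2) and the standard library are available. Lean on these libraries where they do the work, as an engineer would, in place of code of your own. Each camera call takes 0.05 s, during which the arm holds its last target. There are 200 camera calls.

### The job

Move the three water sample bottles from the aluminium carrier into the empty three-bay grey rack, one bottle to a bay, in reverse order: the one at the left end of the carrier (seen from the robot) goes into the right end bay, the middle one into the middle bay, and the right one into the left end bay. Keep the bottles upright throughout, leave them all standing in the rack on the floor of their bays, and do not disturb the small black tape roll or the water bottle.

Things in the scene. Friction and masses are not known exactly. Their poses are not given: they have to be found in the camera images.
- small_bottle: Smallest round white plastic sample bottle with a black screw cap, 46 mm in diameter, 86 mm high in all, 76 mm to the top of the shoulder; the side is straight to about 57 mm above the underside, and the bottle can be gripped there; a printed paper label may show on it. About 125 g, upright at the start in its own cup on the carrier. Origin: centre of its underside; z along its axis, up when upright.
- medium_bottle: Middle-sized round white plastic sample bottle with a white screw cap, 52 mm in diameter, 111 mm high in all, 99 mm to the top of the shoulder; the side is straight to about 74 mm above the underside, and the bottle can be gripped there; a printed paper label may show on it. About 125 g, upright at the start in its own cup on the carrier. Origin: centre of its underside; z along its axis, up when upright.
- tall_bottle: Tallest and widest round white plastic sample bottle with a blue screw cap, 58 mm in diameter, 131 mm high in all, 117 mm to the top of the shoulder; the side is straight to about 88 mm above the underside, and the bottle can be gripped there; a printed paper label may show on it. About 125 g, upright at the start in its own cup on the carrier. Origin: centre of its underside; z along its axis, up when upright.
- small_cup: Shallow round black plastic cup, 58 mm across outside, bore 50 mm, 16 mm high with a 4 mm floor, fixed on the carrier (its underside is on the carrier plate). The small bottle stands in it at the start. Origin: centre of its underside, z up.
- medium_cup: Shallow round black plastic cup, 64 mm across outside, bore 56 mm, 16 mm high with a 4 mm floor, fixed on the carrier (its underside is on the carrier plate). The medium bottle stands in it at the start. Origin: centre of its underside, z up.
- tall_cup: Shallow round black plastic cup, 70 mm across outside, bore 62 mm, 16 mm high with a 4 mm floor, fixed on the carrier (its underside is on the carrier plate). The tall bottle stands in it at the start. Origin: centre of its underside, z up.
- carrier: Bare aluminium carrier, fixed: a flat plate 80 mm (x) by 250 mm (y), 8 mm thick, with end lips 26 mm high, bearing the three cups in a row along its y axis, at y = +80, 0 and -80 mm (which cup is where varies). Origin: centre of its underside; x points away from the robot, y to the robot's left along the row, z up. It stands on a 2 mm black rubber mat and may be the nearer or the farther of the two rows.
- rack: Grey plastic open-topped rack, fixed, empty at the start: 84 mm (x) by 244 mm (y), 22 mm high, walls 4 mm, floor 4 mm thick, two dividers as high as the walls. Its three bays, about 76 by 76 mm inside, are centred at y = +80 (left), 0 and -80 mm (right) on x = 0. Origin: centre of its underside; x points away from the robot, y to the robot's left along the row, z up. It stands on the same 2 mm mat, roughly parallel to the carrier, centre lines about 0.15 m apart.
- tape_roll: Small roll of black tape lying flat, 58 mm across, 19 mm high, loose, to the left of the work; not to be disturbed. Origin: centre of its underside.
- water_bottle: Clear drinking water bottle, upright, 65 mm in diameter, 207 mm high, loose, to the right of the work; not to be disturbed. Origin: centre of its underside.
There are look-alikes about, which are no part of the job. Leave any yellow look-alike of the small_bottle alone.

How it is judged:
By the outcome, as a careful person would: the job done as asked, in the order asked, and still so for the second after the job is handed in, with the robot touching nothing.
It also fails if it takes over 77 s, if anything falls off the work surface, if the arm or the gripper's body presses on something with over 40 N, if the wrist force passes 120 N, or if a joint passes its speed limit or range.

## Working session

There is one attempt and no reset: what is moved stays moved. The work goes in short steps, Python scripts to look and compute and a tool call to move; the robot and the scene stay as the last step left them, time stands still between calls to the robot, and variables do not carry over. Pictures are saved under pics/ and viewed, on a budget of 14 in all, crops included, one or two more only if the job needs it, and the job is handed in when it is done.

Besides the shell and the picture viewer there is one more tool, called after "Call:" in YAML: its name, and indented under it one key for each argument. jog_arm: Moves the arm, as the interface text tells. Its arguments: {"type":"object","properties":{"steps":{"type":"array","items":{"type":"array","items":{"type":"number"}}}},"required":["steps"]}

```bash
mkdir -p pics; python3 - <<'E'
from cell import status, imaging
import cv2
for n in ("scene","top"):
    cv2.imwrite(f"pics/{n}0.png",cv2.cvtColor(imaging.snapshot(n),cv2.COLOR_RGB2BGR))
    c=imaging.get_calibration(n); print(n,c)
print(status.get_obs())
E
```

```text
scene {'camera_matrix': array([[484.57599901,   0.        , 251.25325433],
       [  0.        , 484.57599901, 203.72584069],
       [  0.        ,   0.        ,   1.        ]]), 'world_from_camera': array([[ 0.66399504,  0.44285883, -0.60248373, -0.24751843],
       [-0.74772127,  0.3984758 , -0.53115905, -1.01158856],
       [ 0.00484671,  0.80317687,  0.59572092,  0.8641107 ],
       [ 0.        ,  0.        ,  0.        ,  1.        ]])}
top {'camera_matrix': array([[373.55008194,   0.        , 257.50216789],
       [  0.        , 373.55008194, 193.53908869],
       [  0.        ,   0.        ,   1.        ]]), 'world_from_camera': array([[-0.01476624,  0.99398791, -0.10848957,  0.45302911],
       [-0.99987065, -0.0153705 , -0.00473557, -0.29696546],
       [-0.00637464,  0.10840561,  0.99408631,  0.97167076],
       [ 0.        ,  0.        ,  0.        ,  1.        ]])}
{'t': 0.1, 'joint_pos': array([-1.22248728,  0.41791861, -0.01030537,  1.61407497,  0.00469204,
        1.11071728, -0.05298368]), 'qvel': array([-0.00089319, -0.00111325,  0.00105062, -0.00016332, -0.00187224,
        0.00203721,  0.00117165]), 'tau': array([ 2.34415638e-04, -8.52582192e+01,  6.39525969e-01, -4.26703763e+01,
       -4.89255495e-02,  1.63616164e-02,  5.79557377e-05]), 'eef_pos': array([0.2373891 , 0.57780761, 0.20490153]), 'eef_rot': array([ 0.13655554,  0.69376792, -0.1373234 ,  0.69367207]), 'contact_force': array([ 0.12366759, -0.68901468,  0.26718673]), 'moment': array([-0.00116363, -0.00882642, -0.00999118]), 'opening': 0.09459589008795119}
```

View pics/scene0.png

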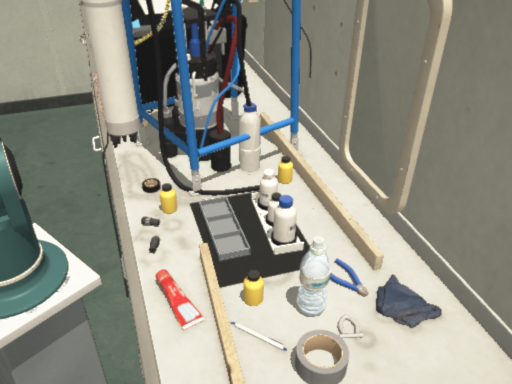

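View pics/top0.png

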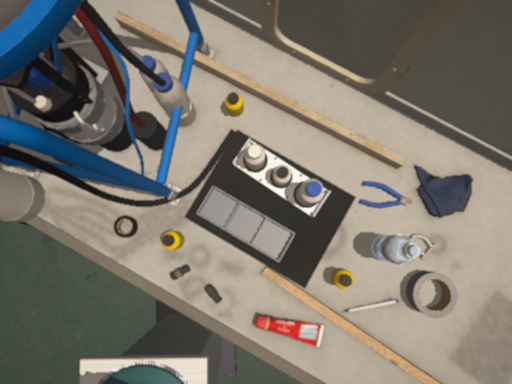

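The top view shows the carrier as the farther row. From the left it holds medium (white cap, ~255,155), small (black, ~282,175) and tall (blue, ~313,190). The rack is nearer, with corners ~(210,187) to (285,260). The yellow look-alikes stay alone. Next I'll enlarge this area.

```bash
cat > h.py <<'E'
from cell import status, imaging
import cv2, numpy as np
from scipy.spatial.transform import Rotation as R
def cal(n):
    c=imaging.get_calibration(n); return c["camera_matrix"],c["world_from_camera"]
def back(n,uv,z):
    K,T=cal(n); uv=np.atleast_2d(uv).astype(float); z=np.broadcast_to(z,len(uv))
    d=np.c_[(uv[:,0]-K[0,2])/K[0,0],-(uv[:,1]-K[1,2])/K[1,1],-np.ones(len(uv))]@T[:3,:3].T
    return T[:3,3]+d*((z-T[2,3])/d[:,2])[:,None]
def proj(n,P):
    K,T=cal(n); p=(np.atleast_2d(P)-T[:3,3])@T[:3,:3]; p=p*[1,-1,-1]; q=p@K.T; return q[:,:2]/q[:,2:]
def crop(n,x0,y0,x1,y1,s,f,draw=()):
    im=cv2.cvtColor(imaging.snapshot(n),cv2.COLOR_RGB2BGR)[y0:y1,x0:x1]
    im=cv2.resize(im,None,fx=s,fy=s,interpolation=cv2.INTER_CUBIC)
    for D in draw:
        cv2.polylines(im,[np.round(((D-[x0,y0])+.5)*s).astype(int)],False,(0,0,255),1)
    for g in range((x0//20+1)*20,x1,20): cv2.putText(im,str(g),(int((g-x0)*s),8),0,.3,(0,255,0)); cv2.line(im,(int((g-x0+.5)*s),10),(int((g-x0+.5)*s),16),(0,255,0))
    for g in range((y0//20+1)*20,y1,20): cv2.putText(im,str(g),(0,int((g-y0+.5)*s)),0,.3,(0,255,0)); cv2.line(im,(20,int((g-y0+.5)*s)),(26,int((g-y0+.5)*s)),(0,255,0))
    cv2.imwrite(f"pics/{f}.png",im)
E
python3 - <<'E'
from h import *
crop("top",180,125,360,285,3.7,"t1"); crop("scene",180,160,320,290,4.5,"s1")
E
```

```text
(no output)
```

View pics/t1.png

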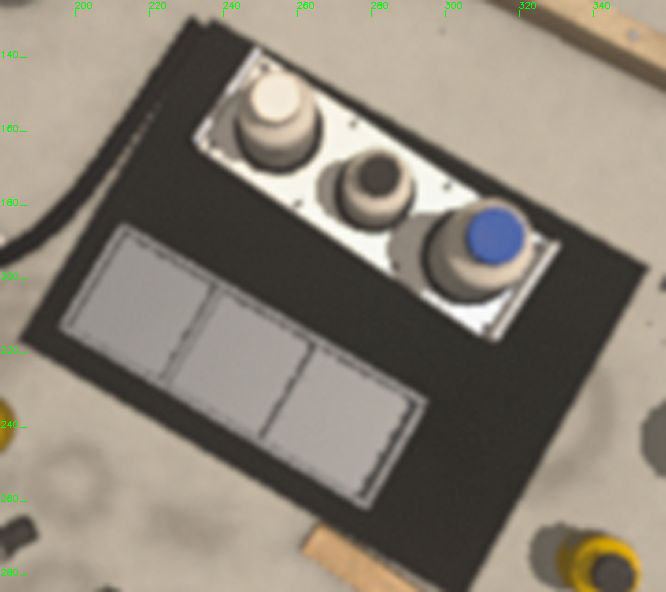

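View pics/s1.png

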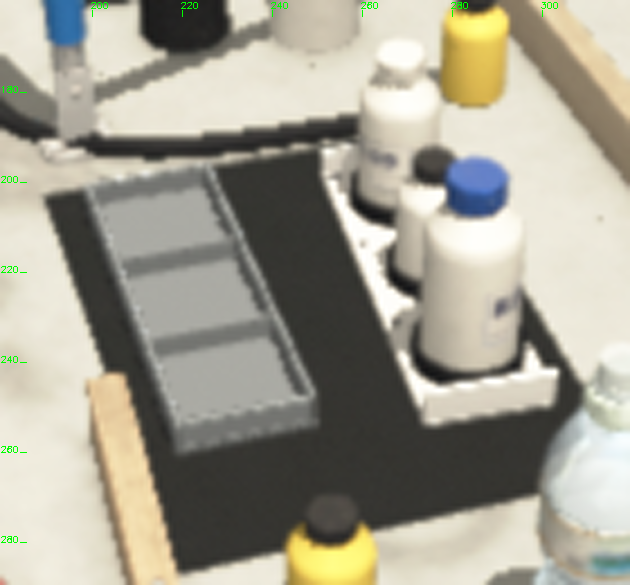

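```bash
cat > m1.py <<'E'
from h import *
f=lambda a:np.array(a)/3.7+[179.5,124.5]
def rect(uv,z,n):
    p=back("top",f(uv),z)[:,:2]; c=p.mean(0); yv=(p[0]-p[1]+p[3]-p[2])/2
    print(n,c.round(4),"len",np.linalg.norm(yv).round(4),"wid",np.linalg.norm((p[0]-p[3]+p[1]-p[2])/2).round(4),"yaw",np.degrees(np.arctan2(-yv[0],yv[1])).round(2))
    u=yv/np.linalg.norm(yv)
    return c,u
rc,ru=rect([(121,226),(428,401),(367,509),(61,328)],.024,"rack")
cc,cu=rect([(256,47),(559,245),(494,340),(197,142)],.028,"carrier")
B=back("top",f([(276,97),(379,175),(496,236)]),[.125,.100,.145])
for i,n in enumerate("MST"): print(n,B[i].round(4),"vs row",(cc+cu*.08*(1-i)).round(4),"bay L..R",(rc+ru*.08*(1-i)).round(4))
s=lambda a:np.array(a)/4.5+[179.5,159.5]
print("scene caps", back("scene",s([(401,50),(435,157),(477,173)]),[.125,.1,.145]).round(4))
print("rack scene", back("scene",s([(92,190),(178,440),(316,395),(208,167)]),.024).round(4))
E
python3 m1.py
```

```text
rack [ 0.4815 -0.2603] len 0.2427 wid 0.0826 yaw -30.87
carrier [ 0.5988 -0.3529] len 0.2481 wid 0.0791 yaw -34.73
M [ 0.645  -0.2865  0.125 ] vs row [ 0.6444 -0.2872] bay L..R [ 0.5225 -0.1916]
S [ 0.5989 -0.3513  0.1   ] vs row [ 0.5988 -0.3529] bay L..R [ 0.4815 -0.2603]
T [ 0.5531 -0.418   0.145 ] vs row [ 0.5532 -0.4187] bay L..R [ 0.4404 -0.3289]
scene caps [[ 0.65   -0.2849  0.125 ]
 [ 0.6024 -0.3523  0.1   ]
 [ 0.5562 -0.4186  0.145 ]]
rack scene [[ 0.5091 -0.1445  0.024 ]
 [ 0.3774 -0.353   0.024 ]
 [ 0.4576 -0.3856  0.024 ]
 [ 0.5779 -0.1827  0.024 ]]
```

The top and scene measurements agree to 5 mm, and all sizes match the spec. Before the swing in, I'll locate the frame leg, the white column, the tape roll and the water bottle.

```bash
python3 - <<'E'
from h import *
print("top z0: leg,foot2,column base?,tape,yellow1,bottle", back("top",[(165,190),(205,48),(15,195),(125,226),(172,240),(380,247),(128,354),(0,205)],0).round(3).tolist())
print("scene z0: leg, column base(front), tape, dark motor, tableedge", back("scene",[(195,188),(123,140),(151,186),(221,168),(100,130),(312,312),(140,135),(108,100)],0).round(3).tolist())
o=status.get_obs(); Rm=R.from_quat(o["eef_rot"]).as_matrix(); print(Rm.round(3))
print("TCP in scene/top",proj("scene",o["eef_pos"]),proj("top",o["eef_pos"]), "base",proj("scene",[0,0,0]),proj("top",[0,0,0]))
print("flange",proj("scene",[[.237,.578,.4],[0,0,.4],[0,0,.2]]))
E
```

```text
top z0: leg,foot2,column base?,tape,yellow1,bottle [[0.572, -0.05, 0.0], [0.962, -0.155, 0.0], [0.565, 0.345, 0.0], [0.48, 0.053, 0.0], [0.442, -0.07, 0.0], [0.416, -0.605, 0.0], [0.16, 0.038, 0.0], [0.539, 0.383, 0.0]]
scene z0: leg, column base(front), tape, dark motor, tableedge [[0.57, -0.056, 0.0], [0.605, 0.363, 0.0], [0.486, 0.055, 0.0], [0.708, -0.034, 0.0], [0.594, 0.489, 0.0], [0.407, -0.623, -0.0], [0.67, 0.347, 0.0], [0.771, 0.69, -0.0]]
[[-0.     0.38   0.925]
 [-0.001  0.925 -0.38 ]
 [-1.    -0.001  0.   ]]
TCP in scene/top [[-24.36375521 102.70040885]] [[-178.31727833  349.86846354]] base [[ 10.73264671 276.87336774]] [[141.94287641 421.45082451]]
flange [[-46.85647938  40.71992882]
 [-47.81197038 133.29987377]
 [-15.3165415  212.99092812]]
```

```bash
python3 - <<'E'
from h import *
crop("scene",0,0,260,220,2.7,"s2")
E
```

```text
(no output)
```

View pics/s2.png

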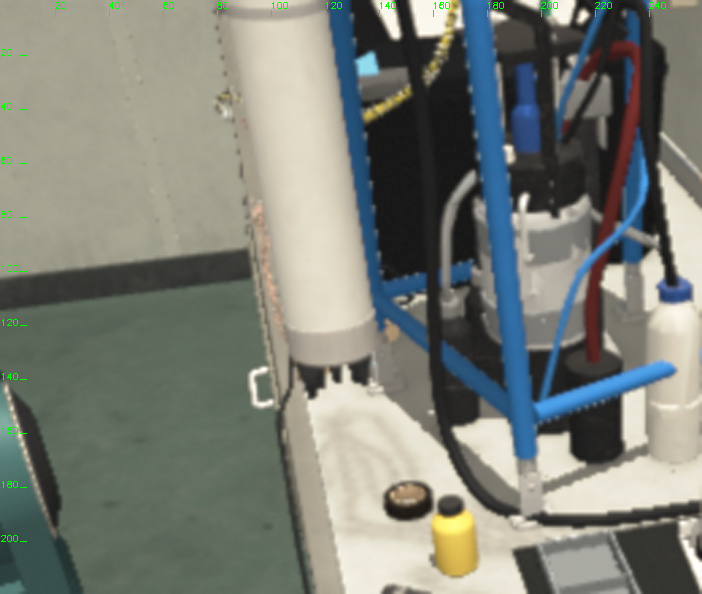

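Frame leg at (0.57,-0.055), column near (0.6,0.37), tape at (0.48,0.054), water bottle near (0.41,-0.61). The tool can swing in along a line to about (0.42,-0.12), turning the jaws across the rows on the way.

Call:
jog_arm:
  steps:
    - [9.4, -1, -2, 1.5, 4]
    - [9.4, -2, -5, 3.8, 10]
    - [9.4, -3, -8, 6, 16]
    - [9.4, -4, -11, 8.3, 22]
    - [9.4, -5, -14, 10.6, 29]
    - [9.4, -5, -17, 12.8, 36]
    - [9.4, -5, -20, 15, 43]
    - [9.4, -5, -23, 17.3, 50]

```text
t: 0.92
eef_pos: [0.3101, 0.2979, 0.2556]
eef_rot: [0.419, 0.57, -0.419, 0.57]
contact_force: [0.4, 0.0, -0.0]
opening: 0.0941
```

```bash
cat >> h.py <<'E'
def go(x,y,z,yaw=None,label=""):
    o=status.get_obs(); M=R.from_quat(o["eef_rot"]).as_matrix(); d=M.T@(np.array([x,y,z])-o["eef_pos"])
    a=np.degrees(np.arctan2(M[1,1],M[0,1])); t=0 if yaw is None else (a-yaw+90)%180-90
    if yaw is not None and abs(t)>80: t=(a-yaw+180)%360-180
    print(label,"t",round(o["t"],2),"pos",o["eef_pos"].round(4),"yaw",a.round(2),"open",round(o["opening"],4),"tilt",M[2,0].round(4),"F",o["contact_force"].round(1),"-> cm",(d*100).round(2),"turn",round(t,2))
E
python3 -c "
from h import *
go(.42,-.12,.26,-31); print(status.get_obs()['joint_pos'].round(2))"
```

```text
t 0.92 pos [0.3101 0.2979 0.2556] yaw 17.34 open 0.0941 tilt -1.0 F [ 0.4  0.  -0. ] -> cm [-0.47 -1.96 43.17] turn 48.34
[-1.05  0.    0.22  2.01 -0.    1.13 -0.53]
```

Call:
jog_arm:
  steps:
    - [9.4, 0, -0.2, 4, 6]
    - [9.4, 0, -0.4, 8, 12]
    - [9.4, 0, -0.6, 12, 18]
    - [9.4, 0, -0.8, 16, 24]
    - [9.4, 0, -1, 20, 30]
    - [9.4, 0, -1.2, 24, 36]
    - [9.4, 0, -1.5, 28, 42]
    - [9.4, 0, -1.7, 32, 48.3]

```text
t: 1.58
eef_pos: [0.3909, -0.0125, 0.2557]
eef_rot: [0.616, 0.349, -0.615, 0.349]
contact_force: [0.9, 1.1, 0.9]
opening: 0.0936
```

```bash
python3 -c "
from h import *
go(.44,-.30,.26,-34.7); go(.5531,-.418,.20,-34.7); print(status.get_obs()['joint_pos'].round(2))"
```

```text
t 1.58 pos [ 0.3909 -0.0125  0.2557] yaw -30.92 open 0.0936 tilt -1.0 F [0.9 1.1 0.9] -> cm [-0.44 18.99 22.14] turn 3.78
 t 1.58 pos [ 0.3909 -0.0125  0.2557] yaw -30.92 open 0.0936 tilt -1.0 F [0.9 1.1 0.9] -> cm [ 5.56 34.75 26.46] turn 3.78
[-0.68 -0.11  0.59  2.1   0.07  1.14 -0.66]
```

Call:
jog_arm:
  steps:
    - [9.4, 0, 3, 2.3, 0.5]
    - [9.4, 0, 6, 4.6, 1]
    - [9.4, 0, 9, 6.9, 1.5]
    - [9.4, 0, 12, 9.1, 2]
    - [9.4, 0, 15, 11.4, 2.5]
    - [9.4, 0, 18, 13.7, 3]
    - [9.4, 0, 21, 16, 3.5]
    - [9.4, 0, 24, 18.3, 3.8]

```text
t: 2.25
eef_pos: [0.5049, -0.2918, 0.2551]
eef_rot: [-0.625, -0.33, 0.626, -0.33]
contact_force: [0.2, 1.2, 1.7]
opening: 0.0936
```

```bash
python3 -c "
from h import *
go(.5545,-.4185,.20,-34.7); print(status.get_obs()['joint_pos'].round(2))"
```

```text
t 2.25 pos [ 0.5049 -0.2918  0.2551] yaw -34.4 open 0.0936 tilt -1.0 F [0.2 1.2 1.7] -> cm [ 5.51 11.26  7.65] turn 0.3
[-0.18  0.4   0.85  1.68 -0.32  1.21  0.15]
```

Call:
jog_arm:
  steps:
    - [9.4, 1, 3.5, 2.4, 0.3]
    - [9.4, 2.5, 7, 4.8, 0.3]
    - [9.4, 4, 10, 6.8, 0.3]
    - [9.4, 5.5, 11.3, 7.6, 0.3]
    - [9.4, 5.5, 11.3, 7.6, 0.3]
    - [9.4, 5.5, 11.3, 7.6, 0.3]

```text
t: 2.75
eef_pos: [0.5537, -0.4174, 0.1992]
eef_rot: [-0.626, -0.328, 0.627, -0.327]
contact_force: [0.4, 1.1, 0.3]
opening: 0.0939
```

```bash
python3 -c "
from h import *
go(.5545,-.4185,.065,-34.7); print(status.get_obs()['joint_pos'].round(2))
crop('top',180,85,380,255,3.3,'t3')"
```

```text
t 2.75 pos [ 0.5537 -0.4174  0.1992] yaw -34.81 open 0.0939 tilt -1.0 F [0.4 1.1 0.3] -> cm [13.42  0.16  0.03] turn -0.11
[ 0.11  0.66  0.77  1.45 -0.47  1.23  0.33]
```

View pics/t3.png

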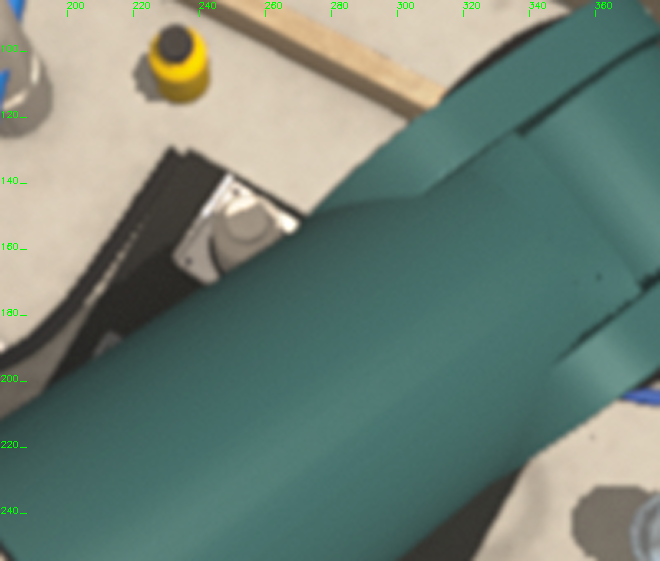

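The arm hides the bottles in the top view, with only medium's cap showing at ~(254,150), but both measurements agreed within clearance. I'll lower over the tall bottle and close.

Call:
jog_arm:
  steps:
    - [9.4, 3, 0.1, 0, 0]
    - [9.4, 6, 0.1, 0, 0]
    - [9.4, 9, 0.1, 0, 0]
    - [9.4, 11.5, 0.1, 0, 0]
    - [9.4, 13, 0.1, 0, 0]
    - [9.4, 13.4, 0.1, 0, 0]
    - [9.4, 13.4, 0.1, 0, 0]
    - [9.4, 13.4, 0.1, 0, 0]

```text
t: 3.47
eef_pos: [0.5561, -0.4176, 0.0684]
eef_rot: [0.627, 0.327, -0.626, 0.329]
contact_force: [0.2, -0.5, 0.1]
opening: 0.0936
```

Call:
jog_arm:
  steps:
    - [5, 0, 0, 0, 0]
    - [5, 0, 0, 0, 0]
    - [5, 0, 0, 0, 0]
    - [5, 0, 0, 0, 0]
    - [5, 0, 0, 0, 0]
    - [5, 0, 0, 0, 0]
    - [5, 0, 0, 0, 0]
    - [5, 0, 0, 0, 0]

```text
t: 4.13
eef_pos: [0.5553, -0.4174, 0.0666]
eef_rot: [-0.626, -0.328, 0.626, -0.328]
contact_force: [-0.6, 0.8, 1.8]
opening: 0.0565
```

```bash
python3 -c "
from h import *
go(.5545,-.4185,.22,-30.9); crop('scene',170,130,350,270,4,'s3')"
```

```text
t 4.13 pos [ 0.5553 -0.4174  0.0666] yaw -34.73 open 0.0565 tilt -1.0 F [-0.6  0.8  1.8] -> cm [-15.34  -0.     0.14] turn -3.83
```

View pics/s3.png

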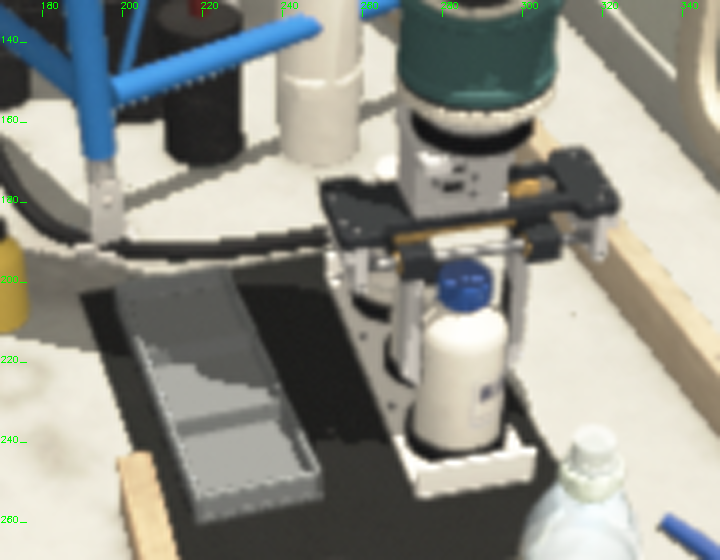

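The jaws are closed on the tall bottle with an opening of 56.5 mm. The scene view shows the blue cap at ~(285,200) between the fingers. Lifting.

Call:
jog_arm:
  steps:
    - [5, -0.5, 0, 0, 0]
    - [5, -1.5, 0, 0, 0]
    - [5, -3.5, 0, 0, 0]
    - [5, -6.5, 0, 0, 0]
    - [5, -9.5, 0, 0, 0]
    - [5, -12.5, 0, 0, 0]
    - [5, -14.5, 0, 0, 0]
    - [5, -15.3, 0, 0, 0]

```text
t: 4.85
eef_pos: [0.5559, -0.4183, 0.2237]
eef_rot: [0.627, 0.327, -0.626, 0.329]
contact_force: [0.1, -0.5, -0.8]
opening: 0.0568
```

```bash
python3 -c "
from h import *
go(.5225,-.193,.22,-30.9)"
```

```text
t 4.85 pos [ 0.5559 -0.4183  0.2237] yaw -34.75 open 0.0568 tilt -1.0 F [ 0.1 -0.5 -0.8] -> cm [  0.3  -15.58 -16.61] turn -3.85
```

Call:
jog_arm:
  steps:
    - [5, 0, -1, -1, -0.5]
    - [5, 0, -3, -3.2, -1]
    - [5, 0, -5.5, -5.9, -1.5]
    - [5, 0, -8, -8.5, -2]
    - [5, 0, -10.5, -11.2, -2.5]
    - [5, 0, -13, -13.9, -3]
    - [5, 0, -15, -16, -3.5]
    - [5, 0, -15.6, -16.6, -3.8]

```text
t: 5.52
eef_pos: [0.5214, -0.1872, 0.2189]
eef_rot: [0.614, 0.351, -0.614, 0.349]
contact_force: [0.3, 1.3, -0.2]
opening: 0.0562
```

Call:
jog_arm:
  steps:
    - [5, 0, 0, 0, 0]
    - [5, 0, 0, 0, 0]
    - [5, 0, 0, 0, 0]

```text
t: 5.77
eef_pos: [0.5216, -0.1934, 0.2195]
eef_rot: [-0.615, -0.348, 0.616, -0.348]
contact_force: [-0.4, -0.3, -0.7]
opening: 0.0562
```

```bash
python3 -c "
from h import *
go(.5222,-.1935,.0600,-30.9); print(status.get_obs()['joint_pos'].round(2))
crop('scene',170,90,330,230,4,'s4')"
```

```text
t 5.77 pos [ 0.5216 -0.1934  0.2195] yaw -31.02 open 0.0562 tilt -1.0 F [-0.4 -0.3 -0.7] -> cm [15.95  0.06 -0.03] turn -0.12
[-0.36  0.37  0.84  1.79 -0.31  1.11  0.04]
```

View pics/s4.png

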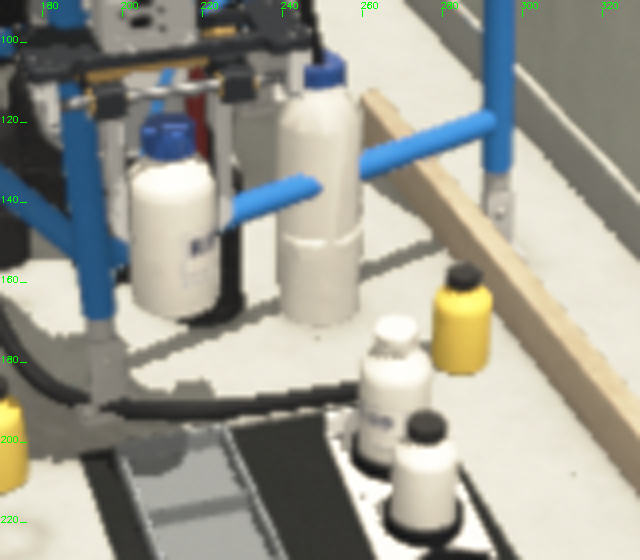

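```bash
python3 -c "
from h import *
z=.2195-.0666+.014+.131
print(back('scene',[(169/4+169.5,121/4+89.5)],z))"
```

```text
[[ 0.52708709 -0.19228772  0.2979    ]]
```

Call:
jog_arm:
  steps:
    - [5, 2, 0.1, 0, 0]
    - [5, 5, 0.1, 0, 0]
    - [5, 8, 0.1, 0, 0]
    - [5, 11, 0.1, 0, 0]
    - [5, 13, 0.1, 0, 0]
    - [5, 13.5, 0.1, 0, 0]
    - [5, 13.5, 0.1, 0, 0]
    - [5, 13.5, 0.1, 0, 0]

```text
t: 6.48
eef_pos: [0.5228, -0.1937, 0.0853]
eef_rot: [0.615, 0.348, -0.615, 0.348]
contact_force: [0.2, -1.1, -0.3]
opening: 0.0569
```

Call:
jog_arm:
  steps:
    - [5, 0.6, 0, 0, 0]
    - [5, 1.2, 0, 0, 0]
    - [5, 1.8, 0, 0, 0]
    - [5, 2.2, 0, 0, 0]
    - [5, 2.4, 0, 0, 0]
    - [5, 2.5, 0, 0, 0]
    - [5, 2.5, 0, 0, 0]
    - [5, 2.5, 0, 0, 0]

```text
t: 7.15
eef_pos: [0.5227, -0.1926, 0.0596]
eef_rot: [0.615, 0.348, -0.615, 0.349]
contact_force: [0.1, -0.7, -0.8]
opening: 0.0565
```

```bash
python3 -c "
from h import *
go(.5222,-.1935,.0590,-30.9)
crop('scene',170,90,330,230,4,'s5')"
```

```text
t 7.15 pos [ 0.5227 -0.1926  0.0596] yaw -30.94 open 0.0565 tilt -1.0 F [ 0.1 -0.7 -0.8] -> cm [0.06 0.01 0.1 ] turn -0.04
```

View pics/s5.png

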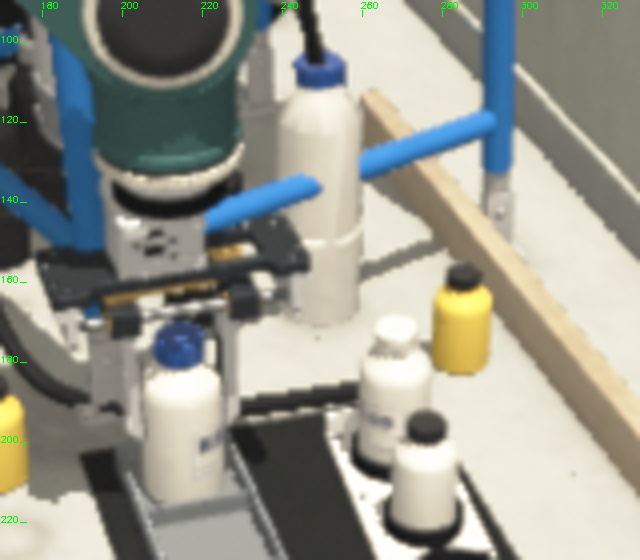

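The tall bottle stands upright in the left bay, between fingers, with its base at ~(215,212). I'll settle it, release and rise.

Call:
jog_arm:
  steps:
    - [5, 0.1, 0, 0, 0]
    - [5.6, 0.1, 0, 0, 0]
    - [6.2, 0.1, 0, 0, 0]
    - [7, 0.1, 0, 0, 0]
    - [8, 0.1, 0, 0, 0]
    - [9.4, 0.1, 0, 0, 0]
    - [9.4, 0.1, 0, 0, 0]
    - [9.4, 0.1, 0, 0, 0]

```text
t: 7.87
eef_pos: [0.5226, -0.1926, 0.0585]
eef_rot: [-0.615, -0.349, 0.615, -0.349]
contact_force: [-0.1, -0.1, -0.2]
opening: 0.0918
```

Call:
jog_arm:
  steps:
    - [9.4, -1, 0, 0, 0]
    - [9.4, -3, 0, 0, 0]
    - [9.4, -6, 0, 0, 0]
    - [9.4, -9, 0, 0, 0]
    - [9.4, -12, 0, 0, 0]
    - [9.4, -13, 0, 0, 0]
    - [9.4, -13, 0, 0, 0]

```text
t: 8.45
eef_pos: [0.5237, -0.1931, 0.1915]
eef_rot: [0.616, 0.348, -0.614, 0.349]
contact_force: [0.2, -0.0, -0.5]
opening: 0.0941
```

```bash
python3 -c "
from h import *
go(.600,-.352,.17,-34.7)"
```

```text
t 8.45 pos [ 0.5237 -0.1931  0.1915] yaw -30.94 open 0.0941 tilt -1.0 F [ 0.2 -0.  -0.5] -> cm [ 2.19 14.71  9.71] turn 3.76
```

Call:
jog_arm:
  steps:
    - [9.4, 0, 3, 2, 1]
    - [9.4, 0, 6, 4, 2]
    - [9.4, 0, 9, 6, 3]
    - [9.4, 0.5, 12, 8, 3.8]
    - [9.4, 1.5, 14, 9.3, 3.8]
    - [9.4, 2.2, 14.7, 9.7, 3.8]
    - [9.4, 2.2, 14.7, 9.7, 3.8]
    - [9.4, 2.2, 14.7, 9.7, 3.8]

```text
t: 9.12
eef_pos: [0.5981, -0.3509, 0.1654]
eef_rot: [-0.626, -0.328, 0.627, -0.327]
contact_force: [0.2, 0.5, -0.3]
opening: 0.094
```

```bash
python3 -c "
from h import *
go(.600,-.352,.040,-34.7)"
```

```text
t 9.12 pos [ 0.5981 -0.3509  0.1654] yaw -34.76 open 0.094 tilt -1.0 F [ 0.2  0.5 -0.3] -> cm [12.54  0.24 -0.02] turn -0.06
```

Call:
jog_arm:
  steps:
    - [9.4, 3, 0.2, 0, 0]
    - [9.4, 6, 0.2, 0, 0]
    - [9.4, 9, 0.2, 0, 0]
    - [9.4, 11, 0.2, 0, 0]
    - [9.4, 12.1, 0.2, 0, 0]
    - [9.4, 12.5, 0.2, 0, 0]
    - [9.4, 12.5, 0.2, 0, 0]
    - [9.4, 12.5, 0.2, 0, 0]

```text
t: 9.78
eef_pos: [0.6011, -0.3525, 0.043]
eef_rot: [0.627, 0.328, -0.626, 0.329]
contact_force: [1.0, -0.6, 0.1]
opening: 0.0942
```

Call:
jog_arm:
  steps:
    - [4, 0, 0, 0, 0]
    - [4, 0, 0, 0, 0]
    - [4, 0, 0, 0, 0]
    - [4, 0, 0, 0, 0]
    - [4, 0, 0, 0, 0]
    - [4, 0, 0, 0, 0]
    - [4, 0, 0, 0, 0]
    - [4, 0, 0, 0, 0]

```text
t: 10.45
eef_pos: [0.6004, -0.3525, 0.0415]
eef_rot: [-0.626, -0.328, 0.626, -0.328]
contact_force: [-0.5, 0.4, 2.5]
opening: 0.0449
```

```bash
python3 -c "
from h import *
go(.600,-.352,.20,-34.7)"
```

```text
t 10.45 pos [ 0.6004 -0.3525  0.0415] yaw -34.73 open 0.0449 tilt -1.0 F [-0.5  0.4  2.5] -> cm [-1.585e+01 -6.000e-02 -1.000e-02] turn -0.03
```

Call:
jog_arm:
  steps:
    - [4, -0.5, 0, 0, 0]
    - [4, -1.5, 0, 0, 0]
    - [4, -3.5, 0, 0, 0]
    - [4, -6.5, 0, 0, 0]
    - [4, -9.5, 0, 0, 0]
    - [4, -12.5, 0, 0, 0]
    - [4, -15, 0, 0, 0]
    - [4, -16, 0, 0, 0]

```text
t: 11.12
eef_pos: [0.6012, -0.3534, 0.2062]
eef_rot: [0.627, 0.327, -0.626, 0.329]
contact_force: [-0.6, 0.2, -1.1]
opening: 0.0449
```

Call:
jog_arm:
  steps:
    - [4, 0, -1, 0, -0.5]
    - [4, 0, -3, -0.1, -1]
    - [4, 0, -6, -0.3, -2]
    - [4, 0, -9, -0.4, -3]
    - [4, 0, -12, -0.5, -3.8]
    - [4, 0, -14, -0.6, -3.8]
    - [4, 0, -15, -0.6, -3.8]
    - [4, 0, -15, -0.6, -3.8]

```text
t: 11.78
eef_pos: [0.4797, -0.261, 0.2017]
eef_rot: [0.616, 0.349, -0.615, 0.348]
contact_force: [1.0, 0.3, -2.0]
opening: 0.0447
```

```bash
python3 -c "
from h import *
go(.4812,-.262,.0345,-30.9)"
```

```text
t 11.78 pos [ 0.4797 -0.261   0.2017] yaw -30.92 open 0.0447 tilt -1.0 F [ 1.   0.3 -2. ] -> cm [16.72  0.19  0.03] turn -0.02
```

Call:
jog_arm:
  steps:
    - [4, 2, 0.1, 0, 0]
    - [4, 5, 0.1, 0, 0]
    - [4, 8, 0.1, 0, 0]
    - [4, 11, 0.1, 0, 0]
    - [4, 13.5, 0.1, 0, 0]
    - [4, 14.2, 0.1, 0, 0]
    - [4, 14.2, 0.1, 0, 0]
    - [4, 14.2, 0.1, 0, 0]

```text
t: 12.45
eef_pos: [0.482, -0.2635, 0.0602]
eef_rot: [-0.615, -0.348, 0.615, -0.349]
contact_force: [0.4, 0.0, -0.8]
opening: 0.0447
```

Call:
jog_arm:
  steps:
    - [4, 0.6, 0, 0, 0]
    - [4, 1.2, 0, 0, 0]
    - [4, 1.8, 0, 0, 0]
    - [4, 2.2, 0, 0, 0]
    - [4, 2.4, 0, 0, 0]
    - [4, 2.4, 0, 0, 0]
    - [4, 2.4, 0, 0, 0]

```text
t: 13.03
eef_pos: [0.4814, -0.2627, 0.0355]
eef_rot: [-0.615, -0.349, 0.615, -0.349]
contact_force: [-1.3, -0.6, -1.4]
opening: 0.0444
```

```bash
python3 -c "
from h import *
go(.4812,-.262,.0335,-30.9)
crop('scene',170,120,330,260,4,'s6')"
```

```text
t 13.03 pos [ 0.4814 -0.2627  0.0355] yaw -30.94 open 0.0444 tilt -1.0 F [-1.3 -0.6 -1.4] -> cm [ 0.2  -0.05 -0.04] turn -0.04
```

View pics/s6.png

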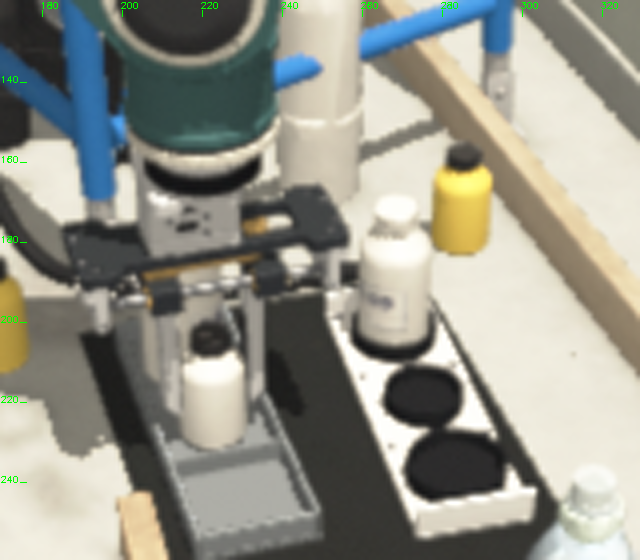

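The small bottle is upright in the middle bay, cap ~(222,205) and base ~(223,228), with tall behind it. The medium bottle is still in the carrier at ~(267,195). Settle it, release and rise.

Call:
jog_arm:
  steps:
    - [4, 0.2, 0, 0, 0]
    - [4.5, 0.2, 0, 0, 0]
    - [5.2, 0.2, 0, 0, 0]
    - [6.5, 0.2, 0, 0, 0]
    - [8, 0.2, 0, 0, 0]
    - [9.4, 0.2, 0, 0, 0]
    - [9.4, 0.2, 0, 0, 0]
    - [9.4, 0.2, 0, 0, 0]

```text
t: 13.75
eef_pos: [0.4814, -0.2626, 0.0335]
eef_rot: [-0.615, -0.349, 0.615, -0.349]
contact_force: [0.2, -1.2, -0.0]
opening: 0.0817
```

Call:
jog_arm:
  steps:
    - [9.4, -1, 0, 0, 0]
    - [9.4, -3, 0, 0, 0]
    - [9.4, -6, 0, 0, 0]
    - [9.4, -9, 0, 0, 0]
    - [9.4, -12, 0, 0, 0]
    - [9.4, -15, 0, 0, 0]
    - [9.4, -15.7, 0, 0, 0]
    - [9.4, -15.7, 0, 0, 0]

```text
t: 14.42
eef_pos: [0.4823, -0.263, 0.1929]
eef_rot: [0.616, 0.348, -0.614, 0.349]
contact_force: [0.5, -0.6, 1.1]
opening: 0.0936
```

```bash
python3 -c "
from h import *
go(.6465,-.286,.18,-34.7)"
```

```text
t 14.42 pos [ 0.4823 -0.263   0.1929] yaw -30.93 open 0.0936 tilt -1.0 F [ 0.5 -0.6  1.1] -> cm [ 1.36 15.26 -6.47] turn 3.77
```

Call:
jog_arm:
  steps:
    - [9.4, 0, 3, -1.3, 1]
    - [9.4, 0, 6, -2.6, 2]
    - [9.4, 0, 9, -3.8, 3]
    - [9.4, 0.5, 12, -5.1, 3.8]
    - [9.4, 1, 14.3, -6.1, 3.8]
    - [9.4, 1.4, 15.3, -6.5, 3.8]
    - [9.4, 1.4, 15.3, -6.5, 3.8]
    - [9.4, 1.4, 15.3, -6.5, 3.8]

```text
t: 15.08
eef_pos: [0.6451, -0.2857, 0.1749]
eef_rot: [-0.626, -0.328, 0.627, -0.327]
contact_force: [-0.5, -1.1, -0.4]
opening: 0.0938
```

```bash
python3 -c "
from h import *
go(.6465,-.286,.055,-34.7); print(status.get_obs()['joint_pos'].round(2))"
```

```text
t 15.08 pos [ 0.6451 -0.2857  0.1749] yaw -34.77 open 0.0938 tilt -1.0 F [-0.5 -1.1 -0.4] -> cm [11.98  0.16 -0.07] turn -0.07
[-0.1   0.71  0.76  1.43 -0.5   1.2   0.12]
```

Call:
jog_arm:
  steps:
    - [9.4, 3, 0.1, 0, 0]
    - [9.4, 6, 0.1, 0, 0]
    - [9.4, 9, 0.1, 0, 0]
    - [9.4, 11, 0.1, 0, 0]
    - [9.4, 11.8, 0.1, 0, 0]
    - [9.4, 12, 0.1, 0, 0]
    - [9.4, 12, 0.1, 0, 0]
    - [9.4, 12, 0.1, 0, 0]

```text
t: 15.75
eef_pos: [0.6474, -0.2865, 0.0582]
eef_rot: [0.627, 0.327, -0.626, 0.328]
contact_force: [-0.4, -0.1, 0.4]
opening: 0.0937
```

Call:
jog_arm:
  steps:
    - [4.5, 0, 0, 0, 0]
    - [4.5, 0, 0, 0, 0]
    - [4.5, 0, 0, 0, 0]
    - [4.5, 0, 0, 0, 0]
    - [4.5, 0, 0, 0, 0]
    - [4.5, 0, 0, 0, 0]
    - [4.5, 0, 0, 0, 0]
    - [4.5, 0, 0, 0, 0]

```text
t: 16.42
eef_pos: [0.6469, -0.2861, 0.0565]
eef_rot: [-0.626, -0.328, 0.626, -0.328]
contact_force: [-1.1, 0.1, 0.6]
opening: 0.0505
```

```bash
python3 -c "
from h import *
go(.4402,-.331,.22,-30.9)"
```

```text
t 16.42 pos [ 0.6469 -0.2861  0.0565] yaw -34.74 open 0.0505 tilt -1.0 F [-1.1  0.1  0.6] -> cm [-16.35 -14.43  15.47] turn -3.84
```

Call:
jog_arm:
  steps:
    - [4.5, -0.5, 0, 0, 0]
    - [4.5, -1.5, 0, 0, 0]
    - [4.5, -3.5, 0, 0, 0]
    - [4.5, -6.5, 0, 0, 0]
    - [4.5, -9.5, 0, 0, 0]
    - [4.5, -12.5, 0, 0, 0]
    - [4.5, -15.4, 0, 0, 0]
    - [4.5, -16.4, 0, 0, 0]

```text
t: 17.08
eef_pos: [0.6478, -0.2871, 0.2259]
eef_rot: [0.628, 0.326, -0.625, 0.329]
contact_force: [0.3, 0.2, -1.1]
opening: 0.0509
```

Call:
jog_arm:
  steps:
    - [4.5, 0, -1, 1.1, -0.5]
    - [4.5, 0, -3, 3.2, -1]
    - [4.5, 0, -5.5, 5.9, -1.5]
    - [4.5, 0, -8, 8.6, -2]
    - [4.5, 0, -10.5, 11.3, -2.5]
    - [4.5, 0, -12.8, 13.7, -3]
    - [4.5, 0, -14.1, 15.1, -3.5]
    - [4.5, 0, -14.4, 15.5, -3.8]

```text
t: 17.75
eef_pos: [0.4369, -0.3324, 0.2209]
eef_rot: [0.616, 0.348, -0.615, 0.347]
contact_force: [0.8, -0.0, -2.3]
opening: 0.0508
```

Call:
jog_arm:
  steps:
    - [4.5, 0, 0, 0, 0]
    - [4.5, 0, 0, 0, 0]
    - [4.5, 0, 0, 0, 0]

```text
t: 18.0
eef_pos: [0.4415, -0.3309, 0.2204]
eef_rot: [-0.615, -0.349, 0.615, -0.349]
contact_force: [-1.2, -0.4, -1.9]
opening: 0.051
```

```bash
python3 -c "
from h import *
go(.4402,-.331,.0495,-30.9); print(status.get_obs()['joint_pos'].round(2))"
```

```text
t 18.0 pos [ 0.4415 -0.3309  0.2204] yaw -30.86 open 0.051 tilt -1.0 F [-1.2 -0.4 -1.9] -> cm [17.09 -0.1   0.07] turn 0.04
[-0.11  0.37  0.88  1.8  -0.32  1.11  0.34]
```

Call:
jog_arm:
  steps:
    - [4.5, 2, -0.1, 0, 0]
    - [4.5, 5, -0.1, 0, 0]
    - [4.5, 8, -0.1, 0, 0]
    - [4.5, 11, -0.1, 0, 0]
    - [4.5, 13.5, -0.1, 0, 0]
    - [4.5, 14.6, -0.1, 0, 0]
    - [4.5, 14.6, -0.1, 0, 0]
    - [4.5, 14.6, -0.1, 0, 0]

```text
t: 18.67
eef_pos: [0.4398, -0.3312, 0.0749]
eef_rot: [-0.615, -0.349, 0.615, -0.349]
contact_force: [0.0, -0.5, -0.5]
opening: 0.0506
```

Call:
jog_arm:
  steps:
    - [4.5, 0.6, 0, 0, 0]
    - [4.5, 1.2, 0, 0, 0]
    - [4.5, 1.8, 0, 0, 0]
    - [4.5, 2.2, 0, 0, 0]
    - [4.5, 2.4, 0, 0, 0]
    - [4.5, 2.4, 0, 0, 0]
    - [4.5, 2.4, 0, 0, 0]

```text
t: 19.25
eef_pos: [0.4394, -0.331, 0.0506]
eef_rot: [-0.615, -0.348, 0.615, -0.349]
contact_force: [-0.2, -0.2, -1.5]
opening: 0.0508
```

```bash
python3 -c "
from h import *
go(.4402,-.331,.0485,-30.9)
crop('scene',170,120,330,260,4,'s7')"
```

```text
t 19.25 pos [ 0.4394 -0.331   0.0506] yaw -30.94 open 0.0508 tilt -1.0 F [-0.2 -0.2 -1.5] -> cm [ 0.21  0.07 -0.04] turn -0.04
```

View pics/s7.png

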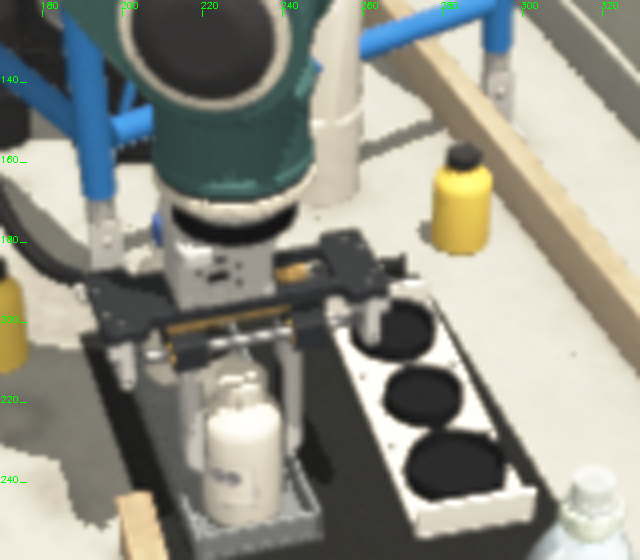

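The medium bottle is upright in the right bay, base ~(231,248), and all the cups are empty. I'll settle it, release, rise and back off toward the robot.

Call:
jog_arm:
  steps:
    - [4.5, 0.2, 0, 0, 0]
    - [5, 0.2, 0, 0, 0]
    - [5.6, 0.2, 0, 0, 0]
    - [6.5, 0.2, 0, 0, 0]
    - [8, 0.2, 0, 0, 0]
    - [9.4, 0.2, 0, 0, 0]
    - [9.4, 0.2, 0, 0, 0]
    - [9.4, 0.2, 0, 0, 0]

```text
t: 19.97
eef_pos: [0.4394, -0.3309, 0.0485]
eef_rot: [0.615, 0.349, -0.615, 0.349]
contact_force: [0.2, -0.4, -0.5]
opening: 0.0861
```

Call:
jog_arm:
  steps:
    - [9.4, -1, 0, 0, 0]
    - [9.4, -3, 0, 0, 0]
    - [9.4, -6, 0, 0, 0]
    - [9.4, -10, 0, 0, 0]
    - [9.4, -14, 0, 0, 0]
    - [9.4, -18, 0, 0, 0]
    - [9.4, -20, 0, 0, 0]
    - [9.4, -20, 0, 0, 0]

```text
t: 20.63
eef_pos: [0.4404, -0.3322, 0.2536]
eef_rot: [0.617, 0.347, -0.614, 0.35]
contact_force: [0.4, 0.2, 0.7]
opening: 0.0939
```

```bash
python3 -c "
from h import *
go(.35,-.15,.26,-30.9)"
```

```text
t 20.63 pos [ 0.4404 -0.3322  0.2536] yaw -30.96 open 0.0939 tilt -1.0 F [0.4 0.2 0.7] -> cm [ -0.74 -17.12 -10.98] turn -0.06
```

Call:
jog_arm:
  steps:
    - [9.4, 0, -2, -1.3, 0]
    - [9.4, 0, -5, -3.2, 0]
    - [9.4, 0, -8, -5.1, 0]
    - [9.4, 0, -11, -7.1, 0]
    - [9.4, 0, -14, -9, 0]
    - [9.4, 0, -16.5, -10.6, 0]
    - [9.4, 0, -17, -11, 0]
    - [9.4, 0, -17, -11, 0]

```text
t: 21.3
eef_pos: [0.3497, -0.1477, 0.2488]
eef_rot: [0.616, 0.35, -0.614, 0.349]
contact_force: [0.2, -0.1, 0.7]
opening: 0.0939
```

```bash
python3 -c "
from h import *
go(.35,-.15,.26)
crop('scene',130,110,330,320,2.8,'s8'); crop('top',100,125,430,300,2.2,'t8')"
```

```text
t 21.3 pos [ 0.3497 -0.1477  0.2488] yaw -30.77 open 0.0939 tilt -1.0 F [ 0.2 -0.1  0.7] -> cm [-1.13  0.15  0.18] turn 0
```

View pics/s8.png

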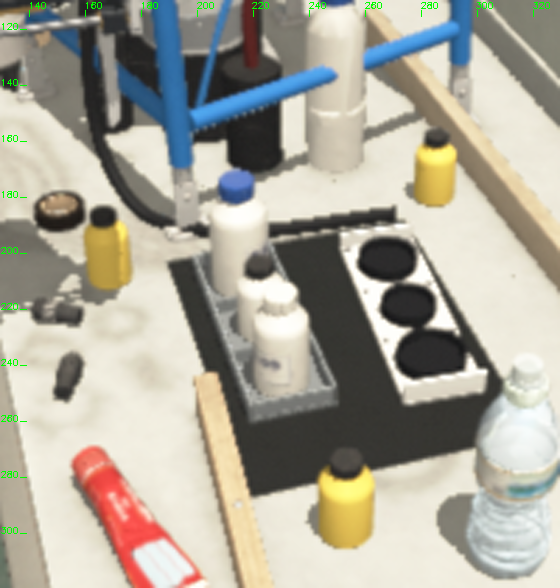

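View pics/t8.png

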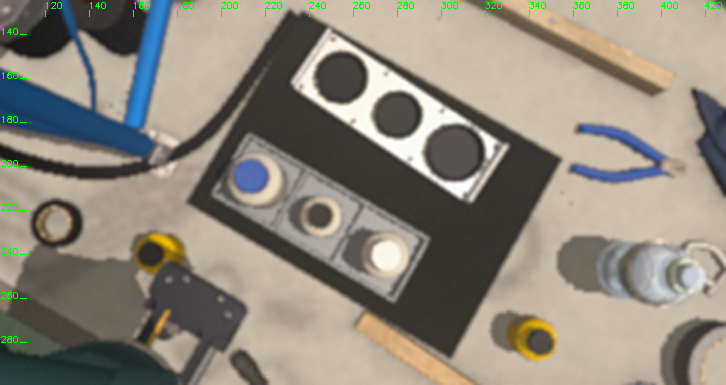

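Both views show the rack from the left as tall (blue, ~213,204 top), small (black, ~245,222) and medium (white, ~275,241), each upright in its own bay. The carrier is empty, and the tape roll (~126,226) and water bottle (~395,248) are where they were.

```bash
python3 -c "
from cell import workorder,status
print(workorder.hand_in()); print(status.get_obs()['t'])"
```

```text
the job is handed in; nothing more can be done
None
the job is handed in; nothing more can be done
```

All three bottles are in the rack in reverse order: tall in the left bay, small in the middle and medium in the right. I handed the job in at about 21.4 s; no verdict was reported.

- **Last pictures:** scene and top views, taken after the gripper had let go and backed off, show each bottle upright inside its own bay and the cups empty. The tape roll, water bottle and yellow look-alikes are where they started.
- **Forces:** the readings I saw at the wrist stayed under about 3 N.
- **Disagreement:** the two cameras differed by 3–5 mm on the bottle positions and up to about 6 mm on the rack centre. I used values in between, and this was within the clearances.
- **Bay floor:** I judged that the bottles stand on the bay floors from the release height and the pictures; I did not measure it separately.

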